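# Sieve the spacers out of the turned knobs

## Robot

A 6-joint arm with a two-finger parallel gripper is mounted at the origin on the work surface. World frame = base frame: x ahead of the robot, y to its left, z up, the work surface at z = 0. Lengths are in m, angles in rad, forces in N, time in s.
With the tool pointing down it reaches from about 0.425 to 0.95 m from the base axis. Payload 3.5 kg.
Tool frame: the origin (TCP) lies on the centre line of the jaws, within the pads' length; the fingertips stand tip_extent ahead of it and the grasp point (between the pads) lies 2 mm behind it (tip_extent is the distance from the TCP to the fingertips, in m); z points along the fingers, y is the direction in which the jaws open and shut (so a half turn about z gives the same grasp; the last joint's range is limited). The gripper opens to 85 mm and grips with 20 to 120 N. Pads are 22 mm wide; open, the fingers measure 114 mm over their backs; the gripper's body (76 mm by 85 mm) begins 54 mm behind the grasp point. The pads swing forward as they close: fully open they stand 13 mm farther back than shut.
Start: joints at [1.028, 0.286, 1.577, -0, 1.279, -0.15], TCP at [0.258, 0.624, 0.218] pointing down, gripper open.
Joint ranges: [-2.77, 2.77], [-0.9, 2.22], [0.21, 2.48], [-1.53, 4.67], [0.24, 2.81], [-2.84, 2.84]. Speed limits (rad/s): [2.79, 2.79, 3.14, 3.14, 3.14, 3.14].

## Interface

Orientations are given as a unit quaternion [x, y, z, w].
In Python, from plant import * gives the robot as it stands.
- The arm moves only by the shell command python3 -m crank 'ROWS' [FORCE]. ROWS is JSON, a list of rows, each a list of 7 numbers: the gripper's target within -1 to 1 (shut at 1, half-way at 0, fully open at -1), then the shift along the tool's x, y, z in cm, then the turn, a rotation vector about the tool's x, y, z in degrees. In form: [[fingers, tx, ty, tz, wx, wy, wz], ...]. A call has 1 to 5 rows; each row shifts and turns the commanded pose from where the row before left it, along the tool's axes as they then stand; what a row does not reach is not made up. A row lasts 1/10 s, in which the tool goes at most 50 mm and 8.59 degrees, less where a joint would pass 70% of its speed; a pose out of reach is approached as far as the arm can. A call is refused whole if a number of a shift passes 5 or a number of a turn 8.59, either way. A call with a gripper value outside its range is refused whole. The fingers move at their own pace and stop on an object; FORCE is the grip in N (left out, the last holds). Time passes only in rows, so rows that do not move let the fingers close. It gives the time, the measured TCP pose, the force and the opening at its end, in the units of the state.
- get_state(): the state, without advancing time (a new reading comes with each control period).
- read_camera(name): name is "side" or "top" or "wrist"; returns a dict with "color" (480x640x3 uint8, red, green, blue), "vfov" (degrees; the focal length in pixels is half the picture's height over the tangent of half this angle, whatever the lens; pixels are square), "cx", "cy" (the principal point, pixels), "distortion" ([k1, k2, p1, p2, k3] as OpenCV has them; the pictures are not rectified), "cam_to_world" (4x4, takes a point from camera to world coordinates). Camera axes: x right, y up, looking along -z (the intrinsics and any distortion apply to the point x, -y, -z); pixel columns grow to the right and rows downward; lengths in m; the calibration is good to about 2 mm. A picture is of the moment at which its call begins. There is no depth.
- sign_off(): hands the job in, once; it reports no verdict.
Trained networks look in the newest picture that a camera, given by its name, has taken for a name from the list of things; names that differ only in an ending like _2 or _b are one class to them, and where a whole thing is asked for, a point or a joint stands for the part that bears it (a point fixed in the world has none). Each returns a list of dicts, best first, with "p" (0 to 1); they miss things now and then, are a little off and sometimes report something else, mostly with a low value. They report only what shows in the picture. A call takes as long as a camera call. They do not tell look-alikes from the thing itself.
- trace(thing, camera): "pixels" (480x640 bool, what is visible of it) and "location" ([column, row] in pixels, amid what is visible of it).
- place_of(thing, camera): "location" ([column, row] in pixels: a listed point, or the origin of a listed thing).
The state is a dict: "time": time; "qpos": joint angles; "dq": joint speeds; "joint_efforts": joint torques, N m; "eef_pos": TCP position; "tcp_rot": TCP orientation; "contact_force": force on the tool from outside, world axes, zero at the start; "wrist_torque": the same for the moment, N m; "opening": opening from 0.0 (shut) to 1.0 (fully open).
Only numpy, scipy, OpenCV 4.12 (cv2) and the standard library are available. Lean on these libraries where they do the work, as an engineer would, in place of code of your own. Each camera call takes 0.05 s, during which the arm holds its last target.

## Task

Rock the sieve by its handle bar, first well down towards the lane and then well down the other way, at least twice each way and until all four small spacers have dropped through the wires into the catch tray while the three large knobs stay in the sieve, and bring it back level. Then tip the sieve right over towards the lane so that all three knobs slide out and down to the lower end of the lane against the stop. Finally set the sieve level again, let go of it, and leave everything else on the bench where it is.

Things in the scene. Friction and masses are not known exactly. Their poses are not given: they have to be found in the camera images.
- stand: wooden stand of the rocking sieve, with catch tray and lane, fixed to the table. Origin: on the table straight under the middle of the sieve's hinge axis. x: level, from there along the lane to its stop; y: parallel to the hinge axis; z up. Two slim posts (x 0, y +-83 mm, 176 mm tall) carry the hinge axis 160 mm above the table.
- catch_tray (a point): middle of the floor of the open-topped catch tray under the sieve, 6 mm above the table. In the stand's frame the tray spans x -136 to 22 mm and y +-72 mm inside; its walls end 50 mm above the table.
- lane_stop (a point): middle of the lane floor's lower end, at the upright wooden stop plate (top 85 mm above the table). In the stand's frame the lane's smooth metal floor slopes 18 degrees down from 92 mm above the table at x 24 mm to 32 mm at x 209 mm, here; y +-72 mm between its side walls.
- sieve (a joint): tilt of the sieve, rad. 0: level, as it starts; positive: spout end down, bar towards the stand's +x; negative: rear end down, bar towards -x. Stops at -0.45 and 1.10. Stiff hinge (0.5 N m): stays where it is left; pushing the bar takes 4 to 7 N. Parts slide from about 0.3; at 0.4 the ramp still keeps everything in; parts slide out over the spout from about 0.85, surely at 1.05.
- sieve_pivot (a point): middle of the hinge axis, 160 mm above the table; its frame turns with the sieve: x to the spout end, y along the axis, z up when level. The sieve is an open plywood tray 135 mm wide, its floor 20 mm under the axis: solid shelf x -166 to -108 mm, wire grid to 10 mm, then a ramp rising 32 degrees to the open spout end. Its side and rear walls end 30 mm above the axis.
- sieve_grid (a point): middle of the sieve's grid of 4 mm wires, 118 x 124 mm, openings about 26 mm square; 49 mm behind and 20 mm below the hinge axis
- spout (a point): middle of the upper edge of the ramp at the sieve's open spout end; 52 mm ahead of and 6 mm above the hinge axis when level
- sieve_bar (a point): centre of the sieve's handle bar: wood, 14 mm in diameter, 144 mm long, parallel to the hinge axis and 120 mm above it when level (280 mm above the table), carried at its ends (y +-68 mm) by thin rods of the sieve, free all round in between. It swings with the sieve on a 120 mm radius about the hinge axis.
- knob_1: large part 1 of 3: turned aluminium knob with a waist, 38 mm in diameter, 30 mm tall, about 50 g, starts standing on the sieve's wire grid; too big for the openings; origin at its centre, z along its axis
- knob_2: large part 2 of 3: turned aluminium knob with a waist, 38 mm in diameter, 30 mm tall, about 50 g, starts standing on the sieve's wire grid; too big for the openings; origin at its centre, z along its axis
- knob_3: large part 3 of 3: turned aluminium knob with a waist, 38 mm in diameter, 30 mm tall, about 50 g, starts standing on the sieve's wire grid; too big for the openings; origin at its centre, z along its axis
- spacer_1: small part 1 of 4: aluminium spacer, a short cylinder 18 mm in diameter, 14 mm tall, starts standing on the sieve's solid shelf; fits through the openings; origin at its centre, z along its axis
- spacer_2: small part 2 of 4: aluminium spacer, a short cylinder 18 mm in diameter, 14 mm tall, starts standing on the sieve's solid shelf; fits through the openings; origin at its centre, z along its axis
- spacer_3: small part 3 of 4: aluminium spacer, a short cylinder 18 mm in diameter, 14 mm tall, starts standing on the sieve's solid shelf; fits through the openings; origin at its centre, z along its axis
- spacer_4: small part 4 of 4: aluminium spacer, a short cylinder 18 mm in diameter, 14 mm tall, starts standing on the sieve's solid shelf; fits through the openings; origin at its centre, z along its axis
- offcut_1: plain wooden offcut 75 x 45 x 22 mm lying beside the lane; origin centre of underside; a bystander, to be left alone
- offcut_2: wooden strip 150 x 28 x 18 mm lying beside the lane on its other side; origin centre of underside; a bystander, to be left alone
- offcut_3: wooden block 60 x 60 x 40 mm; origin centre of underside; a bystander, to be left alone
- sanding_block: cork sanding block 110 x 62 x 38 mm, lying behind the rear end of the sieve; origin centre of underside; a bystander, to be left alone
- glue_bottle: white glue bottle, 60 mm across, 170 mm tall; origin centre of underside; a bystander, to be left alone
- screwdriver: screwdriver about 200 mm long, lying on the table; a bystander, to be left alone
- tape_roll: roll of tape 90 mm across, 25 mm tall, lying flat; origin centre of underside; a bystander, to be left alone
Mind the look-alikes: they are no part of the job. Leave any purple look-alike of the knob_2 alone.

How it is judged:
On the way, in this order (a step that is already met when the one before it is completed fails the run):
1. the sieve has been rocked towards the lane (tilt above 0.2 rad) (value of joint sieve above 0.2 rad).
2. then rocked the other way (tilt below -0.2 rad) (value of joint sieve below -0.2 rad).
3. then towards the lane a second time (tilt above 0.2 rad) (value of joint sieve above 0.2 rad).
4. then the other way a second time (tilt below -0.2 rad) (value of joint sieve below -0.2 rad).
5. all four spacers are in the catch tray, all three knobs still in the sieve, and the sieve is level within 0.12 rad (x of spacer_1 in the frame of stand between -0.138 and 0.024 m and y of spacer_1 in the frame of stand between -0.073 and 0.073 m and z of spacer_1 in the frame of stand between 0 and 0.048 m and x of spacer_2 in the frame of stand between -0.138 and 0.024 m and y of spacer_2 in the frame of stand between -0.073 and 0.073 m and z of spacer_2 in the frame of stand between 0 and 0.048 m and x of spacer_3 in the frame of stand between -0.138 and 0.024 m and y of spacer_3 in the frame of stand between -0.073 and 0.073 m and z of spacer_3 in the frame of stand between 0 and 0.048 m and x of spacer_4 in the frame of stand between -0.138 and 0.024 m and y of spacer_4 in the frame of stand between -0.073 and 0.073 m and z of spacer_4 in the frame of stand between 0 and 0.048 m and x of knob_1 in the frame of sieve_pivot between -0.168 and 0.056 m and y of knob_1 in the frame of sieve_pivot between -0.064 and 0.064 m and z of knob_1 in the frame of sieve_pivot between -0.02 and 0.06 m and x of knob_2 in the frame of sieve_pivot between -0.168 and 0.056 m and y of knob_2 in the frame of sieve_pivot between -0.064 and 0.064 m and z of knob_2 in the frame of sieve_pivot between -0.02 and 0.06 m and x of knob_3 in the frame of sieve_pivot between -0.168 and 0.056 m and y of knob_3 in the frame of sieve_pivot between -0.064 and 0.064 m and z of knob_3 in the frame of sieve_pivot between -0.02 and 0.06 m and value of joint sieve between -0.12 and 0.12 rad), for 0.2 s.
6. all three knobs are in the lower half of the lane, the spacers still in the catch tray (x of knob_1 in the frame of stand between 0.1 and 0.212 m and y of knob_1 in the frame of stand between -0.073 and 0.073 m and z of knob_1 in the frame of stand between 0.02 and 0.12 m and x of knob_2 in the frame of stand between 0.1 and 0.212 m and y of knob_2 in the frame of stand between -0.073 and 0.073 m and z of knob_2 in the frame of stand between 0.02 and 0.12 m and x of knob_3 in the frame of stand between 0.1 and 0.212 m and y of knob_3 in the frame of stand between -0.073 and 0.073 m and z of knob_3 in the frame of stand between 0.02 and 0.12 m and x of spacer_1 in the frame of stand between -0.138 and 0.024 m and y of spacer_1 in the frame of stand between -0.073 and 0.073 m and z of spacer_1 in the frame of stand between 0 and 0.048 m and x of spacer_2 in the frame of stand between -0.138 and 0.024 m and y of spacer_2 in the frame of stand between -0.073 and 0.073 m and z of spacer_2 in the frame of stand between 0 and 0.048 m and x of spacer_3 in the frame of stand between -0.138 and 0.024 m and y of spacer_3 in the frame of stand between -0.073 and 0.073 m and z of spacer_3 in the frame of stand between 0 and 0.048 m and x of spacer_4 in the frame of stand between -0.138 and 0.024 m and y of spacer_4 in the frame of stand between -0.073 and 0.073 m and z of spacer_4 in the frame of stand between 0 and 0.048 m), for 0.2 s.
At the end, for the whole second after the job is handed in: All four spacers lie in the catch tray, all three knobs lie in the lower half of the lane (centres beyond x 100 mm of the stand, between the lane's walls and the stop), the sieve is level within 0.12 rad, and all parts are at rest (below 0.03 m/s) (all of step 6 and value of joint sieve between -0.12 and 0.12 rad and linear speed of each of knob_1, knob_2, knob_3, spacer_1, spacer_2, spacer_3, spacer_4 below 0.03 m/s); the robot touches nothing.
It fails at once if an offcut, the sanding block, glue bottle, screwdriver or tape roll was moved more than 40 mm (distance of any of offcut_1, offcut_2, offcut_3, sanding_block, glue_bottle, screwdriver, tape_roll from where it was at the start of the episode above 0.04 m).
It also fails if it takes over 51 s, if anything falls off the work surface, if the arm or the gripper's body presses on something with over 40 N, if the wrist force passes 120 N, or if a joint passes its speed limit or range.

## Working session

There is one attempt and no reset: what is moved stays moved. The work goes in short steps, Python scripts to look and compute and a shell command to move; the robot and the scene stay as the last step left them, time stands still between calls to the robot, and variables do not carry over. Pictures are saved under pics/ and viewed, and the job is handed in when it is done.

```bash
ls; mkdir -p pics; python3 - <<'E'
from plant import *
import cv2
s=get_state();print({k:(np.round(v,3).tolist() if hasattr(v,'__len__') else v) for k,v in s.items()} if 'np' in globals() else s)
for c in ("side","top"):
    r=read_camera(c);cv2.imwrite(f"pics/{c}0.png",r["color"][:,:,::-1]);print(c,r["vfov"],r["cx"],r["cy"],r["distortion"],r["cam_to_world"])
    for t in ("sieve_bar","sieve_pivot","lane_stop","catch_tray","spout","sieve_grid","knob_2"):
        print(t,[(d["location"],round(d["p"],2)) for d in place_of(t,c)[:4]])
E
```

```text
pics
{'time': 0.0, 'qpos': array([ 1.02800012e+00,  2.87207283e-01,  1.57818189e+00, -1.35878666e-05,
        1.27859423e+00, -1.50055876e-01]), 'dq': array([-7.14540533e-05, -1.27910357e-04,  7.08524965e-04, -1.42441112e-03,
        1.07166356e-04,  2.09323685e-04]), 'joint_efforts': array([ 2.08813740e-04, -4.05975652e+01, -2.92627752e+01, -1.12954679e-04,
        5.84062058e-03,  2.89516997e-06]), 'eef_pos': array([0.2579868 , 0.62300526, 0.21621682]), 'tcp_rot': array([ 1.95108484e-01,  9.80780939e-01, -1.12656605e-03, -3.99757472e-04]), 'contact_force': array([-0.18402871, -0.02074752, -0.52165518]), 'wrist_torque': array([ 0.03261344, -0.00494937,  0.0461836 ]), 'opening': 0.998283353828029}
side 56.97775865299665 322.58094347631885 234.06358680034012 [-0.00449866  0.          0.          0.          0.        ] [[-0.75584857  0.46837958 -0.45750793  0.11087456]
 [-0.65473562 -0.54471671  0.52402764  0.51994403]
 [-0.00376837  0.69563229  0.71838814  0.95352021]
 [ 0.          0.          0.          1.        ]]
sieve_bar [([276.6, 237.8], 0.63)]
sieve_pivot [([280.4, 276.4], 
[... 323 characters left out ...]
9161747 [-0.13876749  0.          0.          0.          0.        ] [[ 9.23928075e-03  9.84908559e-01 -1.72828717e-01  3.32262931e-01]
 [-9.99957307e-01  9.07625263e-03 -1.73355100e-03 -2.28662101e-02]
 [-1.38752121e-04  1.72837355e-01  9.84950369e-01  1.68658269e+00]
 [ 0.00000000e+00  0.00000000e+00  0.00000000e+00  1.00000000e+00]]
sieve_bar [([266.5, 218.1], 0.92)]
sieve_pivot [([272.4, 226.2], 0.57), ([247.2, 214.4], 0.18)]
lane_stop [([340.9, 265.2], 0.77), ([261.3, 230.3], 0.49)]
catch_tray [([262.1, 231.5], 0.64)]
spout [([276.1, 282.5], 0.17)]
sieve_grid [([258.8, 221.9], 0.74)]
knob_2 [([268.4, 210.4], 0.69), ([237.2, 169.1], 0.62), ([205.5, 249.9], 0.54), ([247.5, 233.7], 0.51)]
```

View pics/side0.png

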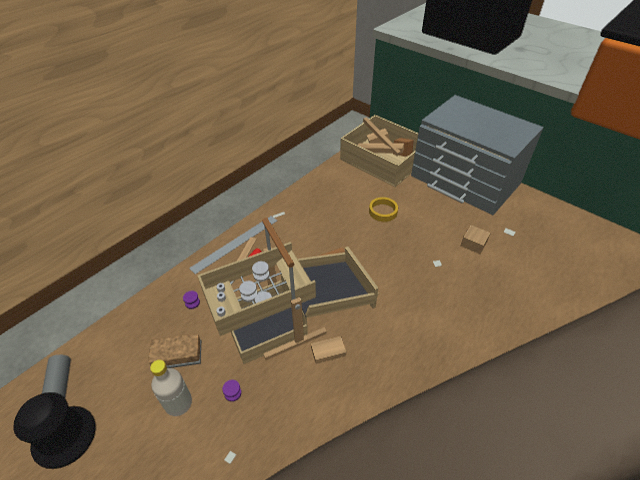

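View pics/top0.png

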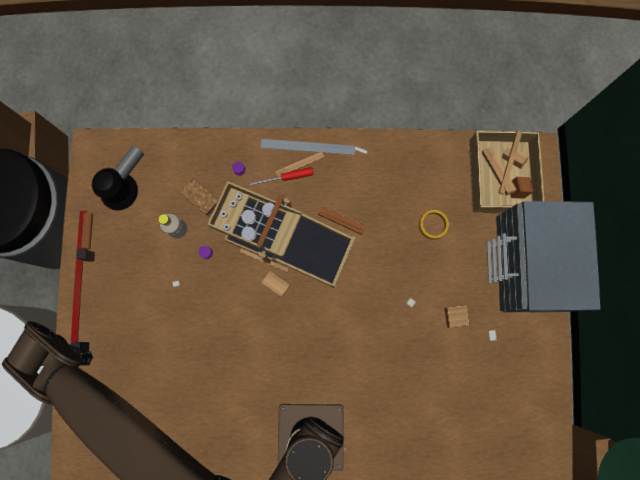

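The side view shows the sieve with its bar at about (279,243), running from (266,221) to (293,265). The two purple knobs, at (191,300) and (232,390), are outside the sieve. In the top view the bar is near (270,226), the lane runs to the right and down, and the stop is near (340,265).

```bash
cat > h.py <<'E'
from plant import *
import cv2, numpy as np
def K(r):
    f=240/np.tan(np.radians(r["vfov"]/2));return np.array([[f,0,r["cx"]],[0,f,r["cy"]],[0,0,1.]])
def ray(r,px):
    p=cv2.undistortPoints(np.array([[px]],float),K(r),np.array(r["distortion"]))[0,0]
    T=np.array(r["cam_to_world"]);d=T[:3,:3]@np.array([p[0],-p[1],-1]);return T[:3,3],d/np.linalg.norm(d)
def atz(r,px,z):
    o,d=ray(r,px);return o+d*(z-o[2])/d[2]
def tri(r1,p1,r2,p2):
    o1,d1=ray(r1,p1);o2,d2=ray(r2,p2)
    A=np.stack([d1,-d2],1);t=np.linalg.lstsq(A,o2-o1,rcond=None)[0]
    a=o1+t[0]*d1;b=o2+t[1]*d2;return (a+b)/2,np.linalg.norm(a-b)
def proj(r,P):
    T=np.linalg.inv(np.array(r["cam_to_world"]));P=np.atleast_2d(P);c=P@T[:3,:3].T+T[:3,3]
    c=c*[1,-1,-1];return cv2.projectPoints(c,np.zeros(3),np.zeros(3),K(r),np.array(r["distortion"]))[0][:,0]
def crop(r,x0,y0,x1,y1,s,name):
    c=r["color"][y0:y1,x0:x1,::-1];cv2.imwrite("pics/"+name,cv2.resize(c,None,fx=s,fy=s,interpolation=cv2.INTER_CUBIC))
E
python3 - <<'E'
from h import *
a=read_camera("side");b=read_camera("top")
crop(a,180,200,390,360,3.75,"sc.png");crop(b,170,150,370,300,4,"tc.png")
E
```

```text
(no output)
```

View pics/sc.png

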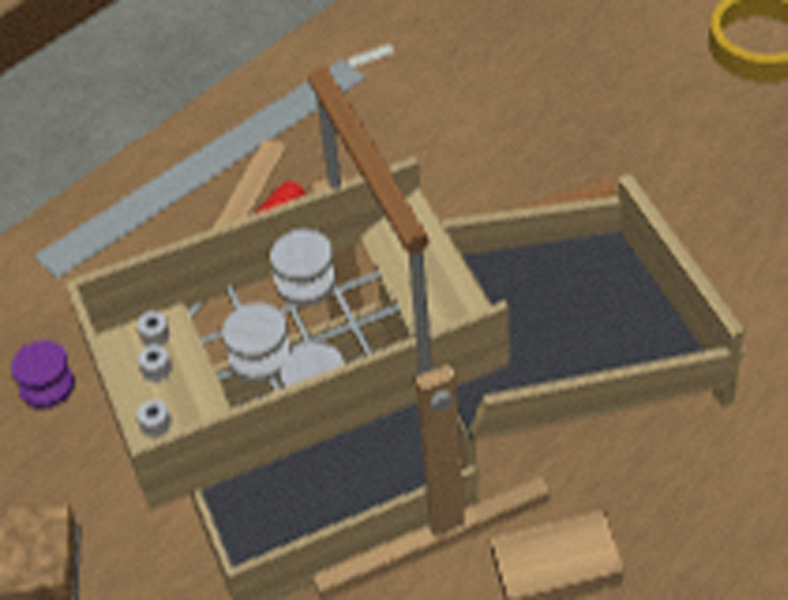

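View pics/tc.png

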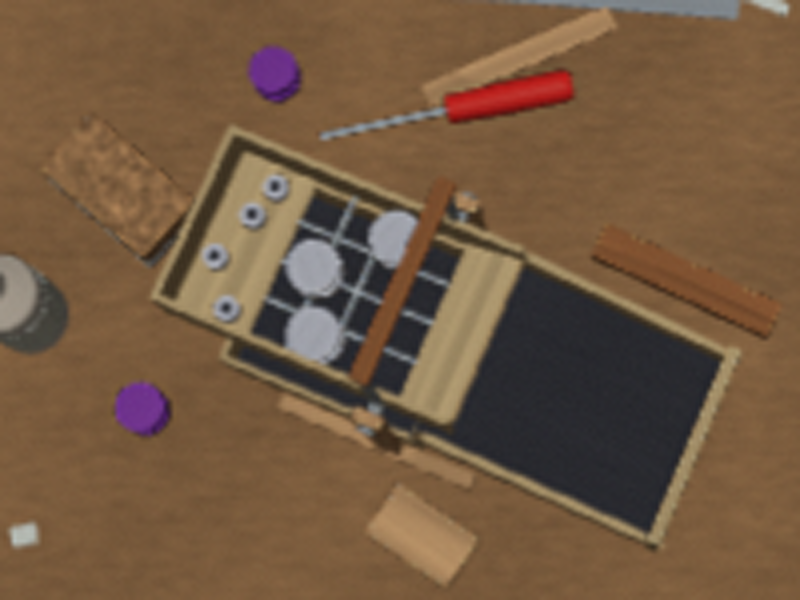

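The crops show all 3 knobs on the grid, at top pixels (268,210), (248,217) and (248,233). The 4 spacers are on the shelf. The purple look-alikes are outside the sieve, and there is only one bar.

```bash
python3 - <<'E'
from h import *
a=read_camera("side");b=read_camera("top")
F=tri(a,(265.3,220),b,(281.2,196));N=tri(a,(290.7,264),b,(260,244.5))
print(F,N,np.linalg.norm(F[0]-N[0]))
# direct with z=0.28 (top)
f=atz(b,(281.2,196),.283);n=atz(b,(260,244.5),.283);print(f,n,np.linalg.norm(f-n))
fs=atz(a,(265.3,220),.283);ns=atz(a,(290.7,264),.283);print(fs,ns)
# fit stand pose using known features seen in top crop & side
def c(p):return (p[0]/4+170,p[1]/4+150)
def cs(p):return (p[0]/3.75+180,p[1]/3.75+200)
# stop top corners z=.085 (x~.215,y+-.075)
s1=atz(b,c((735,352)),.085);s2=atz(b,c((655,541)),.085);print('stop',s1,s2,(s1+s2)/2)
# rear wall of sieve z .19
q1=atz(b,c((233,130)),.19);q2=atz(b,c((155,296)),.19);print('rear',q1,q2,(q1+q2)/2)
m=(f+n)/2; print('bar mid',m)
ax=((s1+s2)/2-(q1+q2)/2)[:2];print('axis angle',np.degrees(np.arctan2(ax[1],ax[0])),'bar angle',np.degrees(np.arctan2((f-n)[1],(f-n)[0])))
# purple posts
s=get_state();print(s["eef_pos"],s["tcp_rot"])
E
```

```text
(array([0.66148368, 0.07856946, 0.2812102 ]), np.float64(0.0010017186404203667)) (array([0.53407776, 0.13104439, 0.27787833]), np.float64(0.001907660653497857)) 0.1378295642650084
[0.66065839 0.07812656 0.283     ] [0.53255705 0.1299254  0.283     ] 0.13817768685090165
[0.66048819 0.07997709 0.283     ] [0.53173458 0.13443534 0.283     ]
stop [ 0.58264229 -0.12302242  0.085     ] [ 0.44382559 -0.06506191  0.085     ] [ 0.51323394 -0.09404217  0.085     ]
rear [0.72013259 0.23427903 0.19      ] [0.60156811 0.28398231 0.19      ] [0.66085035 0.25913067 0.19      ]
bar mid [0.59660772 0.10402598 0.283     ]
axis angle -112.6835696501646 bar angle -22.016354751210926
[0.25831533 0.62361007 0.21764837] [ 1.95121190e-01  9.80779140e-01  2.11039449e-05 -1.65989318e-05]
```

```bash
python3 -m crank '[[-1,-3.6,-2.4,-2,0,0,0],[-1,-3.6,-2.4,-2,0,0,0],[-1,-3.6,-2.4,-2,0,0,0],[-1,-3.6,-2.4,-2,0,0,0],[-1,-3.6,-2.4,-2,0,0,0]]' 25
python3 -m crank '[[-1,-3.6,-2.4,-2,0,0,0],[-1,-3.6,-2.4,-2,0,0,0],[-1,-3.6,-2.4,0,0,0,0],[-1,-3.6,-2.4,0,0,0,0],[-1,-3.6,-2.4,0,0,0,0]]'
python3 -c "
from plant import *
print({k:v for k,v in globals().items() if 'tip' in k.lower()})"
```

```text
time: 1.5
eef_pos: [0.3793, 0.4424, 0.3186]
tcp_rot: [0.195, 0.981, 0.0, 0.0]
contact_force: [-0.1, 1.0, -0.0]
opening: 1.003
time: 2.0
eef_pos: [0.4998, 0.2625, 0.3582]
tcp_rot: [0.195, 0.981, 0.0, 0.001]
contact_force: [0.8, 0.7, -0.4]
opening: 1.001
{'tip_extent': 0.017}
```

```bash
python3 -m crank '[[-1,-3.8,-2.75,0,0,0,0],[-1,-3.8,-2.75,0,0,0,0],[-1,-3.8,-2.75,0,0,0,0],[-1,-3.8,-2.75,0,0,0,0],[-1,0,0,0,0,0,0]]'
python3 - <<'E'
from h import *
a=read_camera("side");crop(a,180,170,390,330,3.75,"s1.png")
w=read_camera("wrist");cv2.imwrite("pics/w1.png",w["color"][:,:,::-1])
print([(d["location"],d["p"]) for d in place_of("sieve_bar","wrist")],get_state()["eef_pos"])
for d in place_of("sieve_bar","wrist")[:1]: print(atz(w,d["location"],.28))
E
```

```text
time: 2.5
eef_pos: [0.5994, 0.0994, 0.3567]
tcp_rot: [0.198, 0.98, -0.001, -0.0]
contact_force: [0.6, 0.1, -0.1]
opening: 0.999
[([327.3, 246.6], 0.57)] [0.59720083 0.10437192 0.35751383]
[0.5973608  0.10727132 0.28      ]
```

View pics/s1.png

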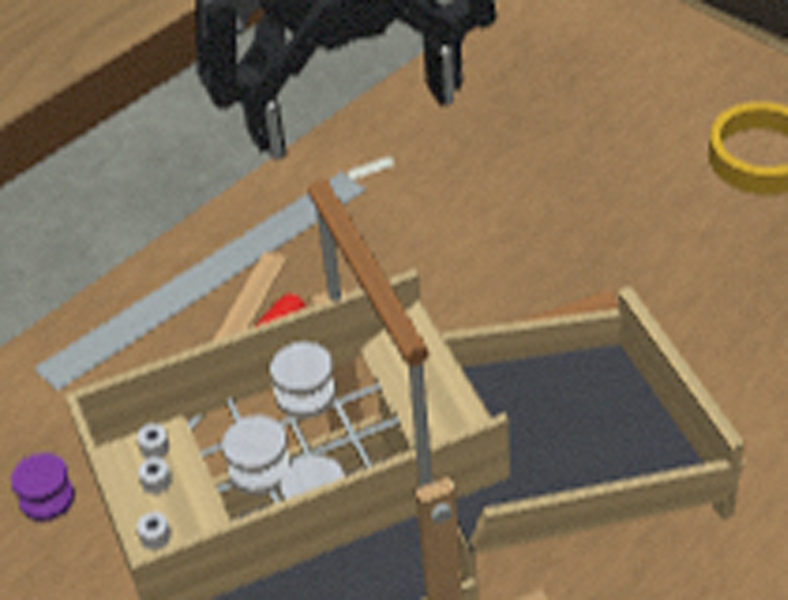

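View pics/w1.png

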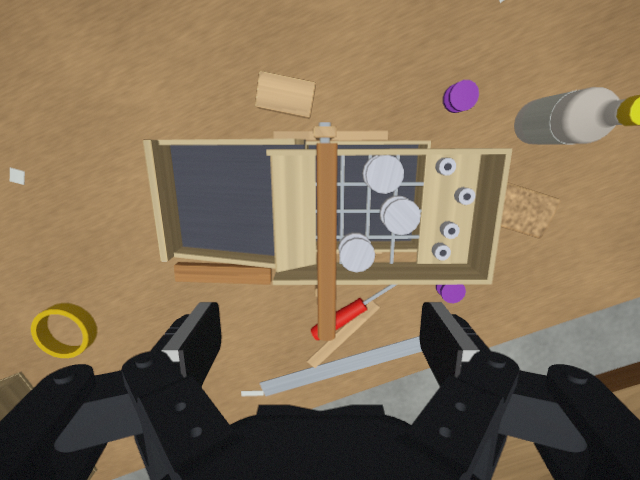

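The wrist view shows the bar vertical at column 327, centred between the open jaws, so I can go down and grip it.

```bash
python3 -m crank '[[-1,0,0.1,4,0,0,0],[-0.6,0,0,4.1,0,0,0],[0.8,0,0,0,0,0,0],[1,0,0,0,0,0,0],[1,0,0,0,0,0,0]]' 25
python3 -m crank '[[1,0,0,0,0,0,0],[1,0,0,0,0,0,0]]'
python3 - <<'E'
from h import *
a=read_camera("side");crop(a,180,170,390,330,3.75,"s2.png")
E
```

```text
time: 3.2
eef_pos: [0.5989, 0.106, 0.28]
tcp_rot: [0.195, 0.981, 0.001, 0.002]
contact_force: [-0.2, -0.3, 0.2]
opening: 0.331
time: 3.4
eef_pos: [0.5986, 0.1053, 0.2791]
tcp_rot: [0.195, 0.981, 0.0, 0.002]
contact_force: [1.2, -0.6, 0.6]
opening: -0.002
```

View pics/s2.png

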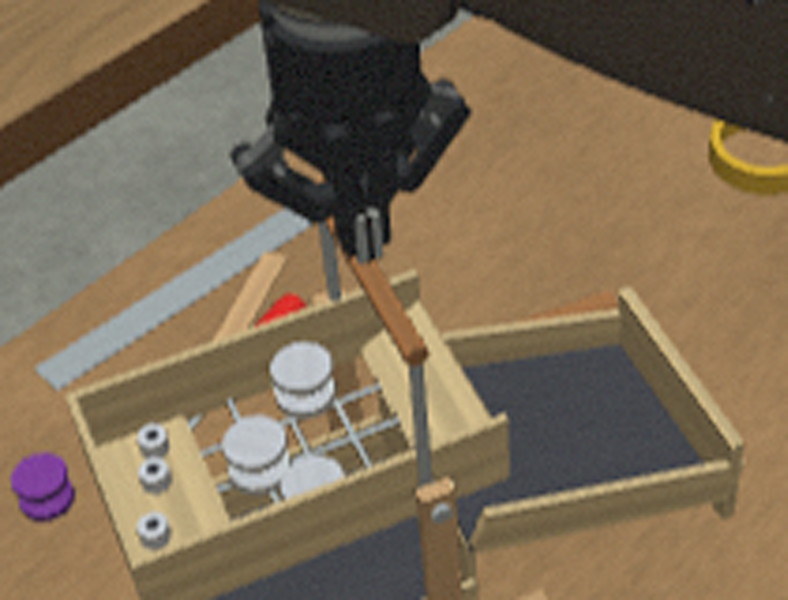

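```bash
python3 - <<'E'
from h import *
a=read_camera("side");crop(a,250,200,310,250,12,"s3.png")
b=read_camera("top");crop(b,240,180,300,230,12,"t3.png")
s=get_state();p=np.array(s["eef_pos"]);print(p,s["opening"],s["contact_force"])
for r in (a,b): print(proj(r,[p,p-[0,0,.017],[.597,.1045,.28],[.597,.1045,.287]]))
w=read_camera("wrist");cv2.imwrite("pics/w3.png",w["color"][:,:,::-1])
E
```

```text
[0.59808482 0.10514576 0.27752459] 0.003560099236132993 [ 0.32105409 -1.14173899 -0.08183896]
[[277.62600804 241.7517642 ]
 [278.24150436 247.22611956]
 [278.1220712  241.01857195]
 [277.86607837 238.71336054]]
[[270.42727136 219.89705627]
 [270.98407083 221.10225797]
 [270.5834794  220.13278391]
 [270.35076044 219.6285331 ]]
```

View pics/s3.png

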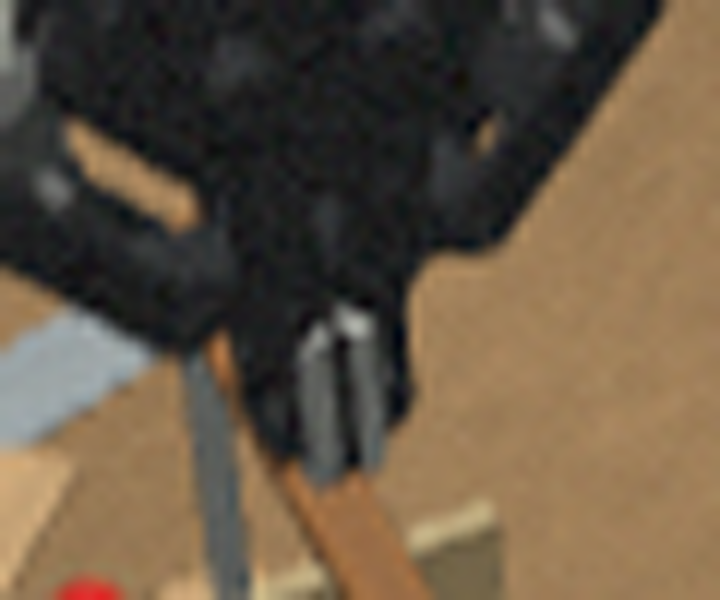

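View pics/w3.png

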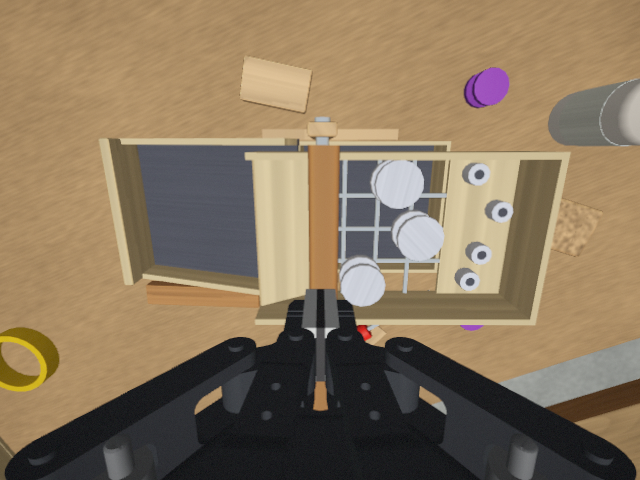

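```bash
python3 - <<'E'
from h import *
w=read_camera("wrist");s=get_state();p=np.array(s["eef_pos"])
T=np.array(w["cam_to_world"]);print(T[:3,3],-T[:3,2],w["vfov"])
for z in (.30,.29,.2775,.26): print(z,proj(w,[[p[0],p[1],z]]))
y=np.array([.924,-.381,0])
for k in (-.068,-.03,0,.03): print('bar',k,proj(w,[np.array([.597,.1045,.28])+k*y]))
crop(w,250,180,400,440,2.2,"w4.png")
b=read_camera("top");crop(b,240,180,300,230,12,"t4.png")
E
```

```text
[0.53051821 0.13247025 0.43245674] [ 0.26299448 -0.10823463 -0.95870703] 70.76339573864068
0.3 [[321.01752639 318.52659176]]
0.29 [[320.94267511 307.9247236 ]]
0.2775 [[320.86110312 296.36877305]]
0.26 [[320.76463637 282.69982146]]
bar -0.068 [[318.63361918 154.78274176]]
bar -0.03 [[318.91910549 238.86794812]]
bar 0 [[319.11670488 297.49698429]]
bar 0.03 [[319.2944927  350.55307969]]
```

View pics/w4.png

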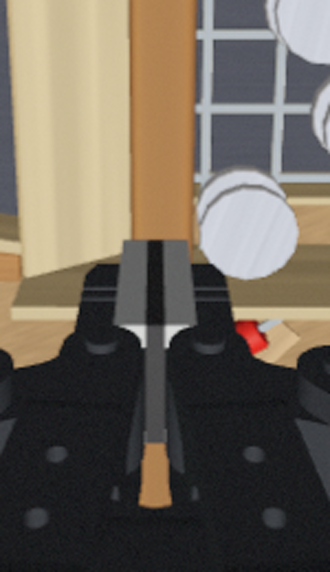

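View pics/t4.png

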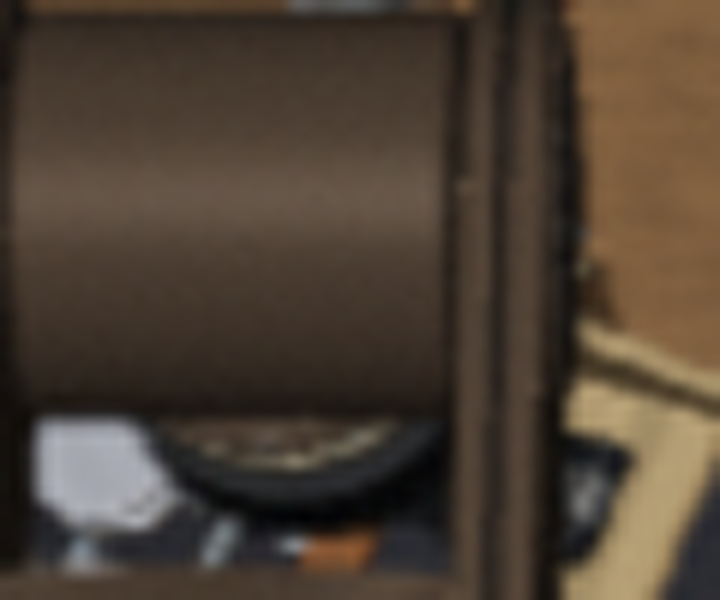

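```bash
python3 - <<'E'
from h import *
a=read_camera("side");crop(a,250,200,310,250,12,"s5.png")
for z in (.4,.38,.37,.36,.35,.34): print(z,proj(a,[[.5972,.1044,z]]))
print()
for z in (.31,.3,.29,.28,.27): print(z,proj(a,[[.598,.1051,z],[.598-.924*.011,.1051+.381*.011,z]]))
s=get_state();print(s["eef_pos"],s["qpos"],s["contact_force"],s["joint_efforts"])
E
```

```text
0.4 [[273.27366454 197.60090688]]
0.38 [[274.14334417 205.43369377]]
0.37 [[274.56733828 209.25198266]]
0.36 [[274.98433924 213.00702465]]
0.35 [[275.39451786 216.70037106]]
0.34 [[275.79803943 220.33352313]]

0.31 [[276.44942846 230.88934887]
 [278.53472603 234.34246181]]
0.3 [[276.83198409 234.29577582]
 [278.9036197  237.74726058]]
0.29 [[277.20856995 237.64883038]
 [279.26671259 241.09830528]]
0.28 [[277.57932412 240.94975202]
 [279.62413992 244.39685379]]
0.27 [[277.94438046 244.19974229]
 [279.97603272 247.64412521]]
[0.59777033 0.10508612 0.27661397] [ 7.01674369e-03  9.81380584e-02  1.68637424e+00 -4.21669876e-05
  1.35715140e+00 -1.17083645e+00] [ 0.0101599  -0.90058573  0.19532829] [ 1.02506930e-02 -3.40062046e+01 -3.00602317e+01  9.00049827e-05
  4.73787186e-04  2.73274975e-05]
```

Against the expected projections, the shut fingertips sit just above the bar, at about z 0.29. They look about 30 mm further back than tip_extent and the TCP reading imply. I'll reopen, go 3 cm lower and look again.

```bash
python3 -m crank '[[-1,0,0,0,0,0,0],[-1,0,0,0,0,0,0],[-1,0,0,0,0,0,0],[-1,0,0,0.5,0,0,0],[-1,0,0,2.3,0,0,0]]' 25
python3 - <<'E'
from h import *
a=read_camera("side");crop(a,230,190,320,260,8,"s6.png")
w=read_camera("wrist");crop(w,120,100,520,480,1.5,"w6.png")
s=get_state();print(s["eef_pos"],s["opening"],s["contact_force"])
E
```

```text
time: 4.25
eef_pos: [0.5996, 0.1052, 0.2516]
tcp_rot: [0.195, 0.981, 0.001, 0.003]
contact_force: [0.8, -0.5, -0.8]
opening: 0.848
[0.59581496 0.10513784 0.24471813] 0.9897500112426206 [ 0.18772958 -0.10541625 -0.77470931]
```

View pics/s6.png

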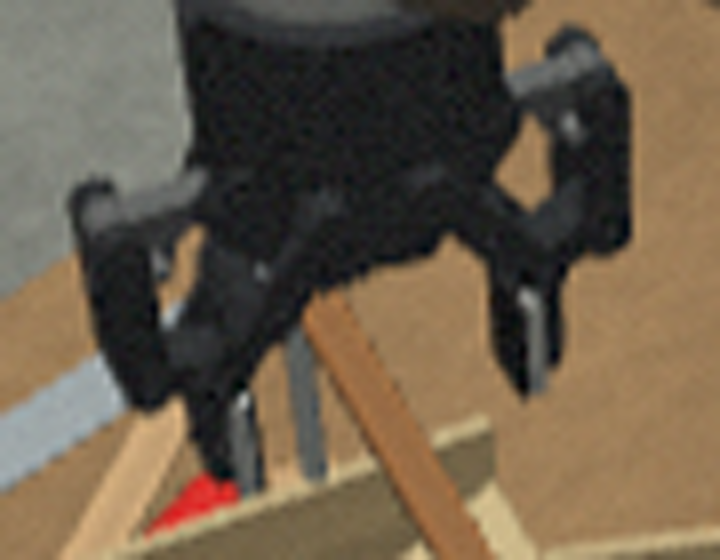

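View pics/w6.png

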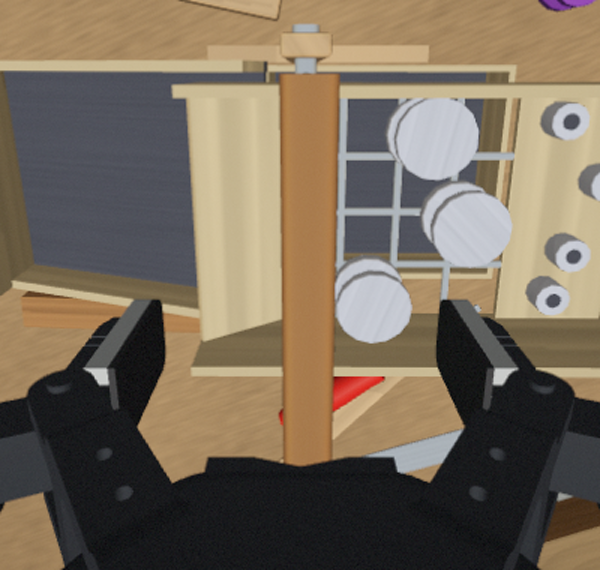

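```bash
python3 -m crank '[[0,0,0,0.6,0,0,0],[1,0,0,0,0,0,0],[1,0,0,0,0,0,0],[1,0,0,0,0,0,0],[1,0,0,0,0,0,0]]' 25
python3 - <<'E'
from h import *
a=read_camera("side");crop(a,180,170,390,330,3.75,"s7.png")
s=get_state();print(s["eef_pos"],s["opening"],s["contact_force"])
E
```

```text
time: 4.85
eef_pos: [0.5983, 0.1057, 0.2435]
tcp_rot: [0.195, 0.981, 0.001, 0.001]
contact_force: [-1.1, -1.2, -1.1]
opening: 0.155
[0.59830968 0.1056519  0.24353692] 0.1552813100652369 [0.73247946 1.42942639 1.46151616]
```

View pics/s7.png

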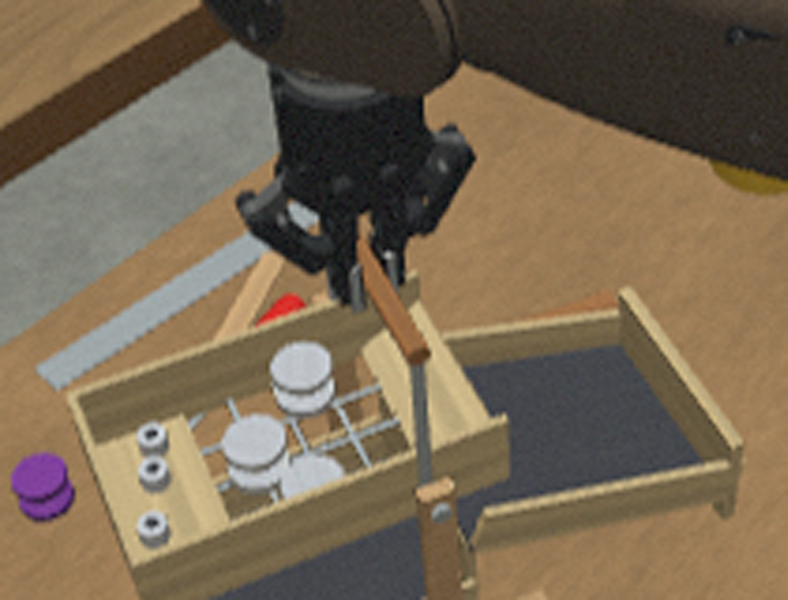

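The bar is gripped (opening 13 mm). First rock, towards the lane: stand +x is tool -y.

```bash
python3 -m crank '[[1,0,-1.2,0.06,0,0,0],[1,0,-1.2,0.18,0,0,0],[1,0,-1.15,0.3,0,0,0],[1,0,-1.1,0.4,0,0,0],[1,0,0,0,0,0,0]]'
python3 -m crank '[[1,0,0,0,0,0,0],[1,0,0,0,0,0,0],[1,0,0,0,0,0,0]]'
python3 - <<'E'
from h import *
a=read_camera("side");crop(a,180,170,390,330,3.75,"s8.png")
E
```

```text
time: 5.4
eef_pos: [0.5806, 0.0625, 0.2346]
tcp_rot: [0.196, 0.981, 0.001, 0.001]
contact_force: [1.1, 2.0, 2.9]
opening: 0.15
time: 5.7
eef_pos: [0.5805, 0.0625, 0.2345]
tcp_rot: [0.195, 0.981, 0.0, 0.001]
contact_force: [-0.4, 2.6, 5.6]
opening: 0.149
```

View pics/s8.png

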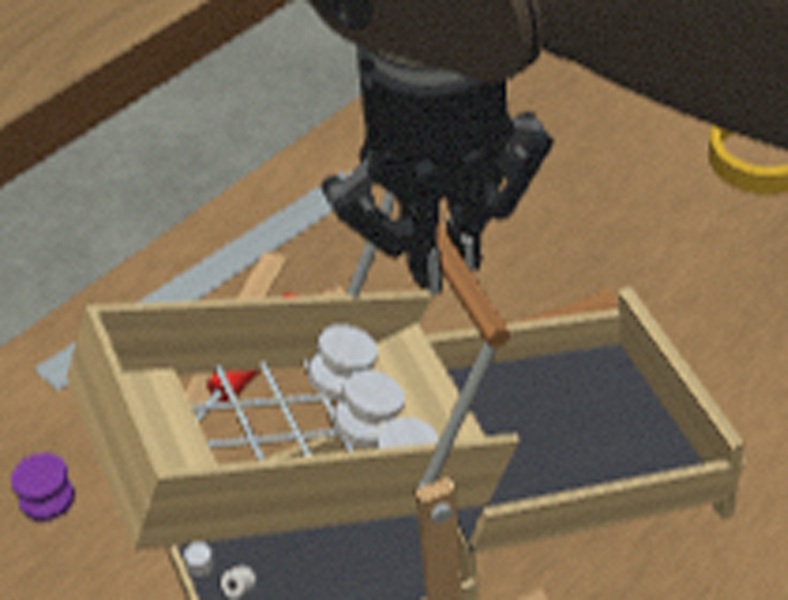

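The shelf is empty, at least two spacers are already in the tray near crop (198,555) and (238,580), and the knobs rest against the ramp. Now the other way.

```bash
python3 -m crank '[[1,0,1.1,-0.4,0,0,0],[1,0,1.15,-0.3,0,0,0],[1,0,1.2,-0.18,0,0,0],[1,0,1.2,-0.06,0,0,0],[1,0,1.2,0.06,0,0,0]]'
python3 -m crank '[[1,0,1.2,0.18,0,0,0],[1,0,1.15,0.3,0,0,0],[1,0,1.1,0.4,0,0,0],[1,0,0,0,0,0,0],[1,0,0,0,0,0,0]]'
python3 -m crank '[[1,0,0,0,0,0,0]]'
python3 - <<'E'
from h import *
a=read_camera("side");crop(a,180,170,390,330,3.75,"s9.png")
E
```

```text
time: 6.25
eef_pos: [0.6022, 0.115, 0.2415]
tcp_rot: [0.195, 0.981, -0.002, -0.001]
contact_force: [-0.5, -4.1, 3.7]
opening: 0.152
time: 6.75
eef_pos: [0.6167, 0.1502, 0.2321]
tcp_rot: [0.195, 0.981, 0.002, 0.001]
contact_force: [6.1, 2.2, -3.1]
opening: 0.152
time: 6.85
eef_pos: [0.6167, 0.1502, 0.2321]
tcp_rot: [0.195, 0.981, 0.003, 0.001]
contact_force: [6.2, 2.2, -1.7]
opening: 0.152
```

View pics/s9.png

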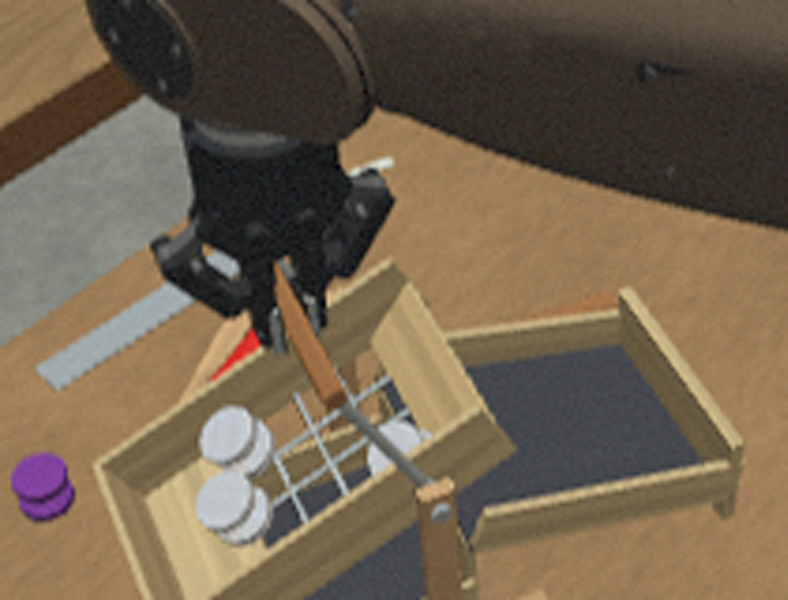

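The sieve is rear end down. Two knobs are on the shelf and one is on the grid, and no spacers show in the sieve. Second rock each way.

```bash
python3 -m crank '[[1,0,-1.1,-0.4,0,0,0],[1,0,-1.15,-0.3,0,0,0],[1,0,-1.2,-0.18,0,0,0],[1,0,-1.2,-0.06,0,0,0],[1,0,-1.2,0.06,0,0,0]]'
python3 -m crank '[[1,0,-1.2,0.18,0,0,0],[1,0,-1.15,0.3,0,0,0],[1,0,-1.1,0.4,0,0,0],[1,0,0,0,0,0,0],[1,0,0,0,0,0,0]]'
python3 -m crank '[[1,0,0,0,0,0,0]]'
python3 - <<'E'
from h import *
a=read_camera("side");crop(a,180,170,390,330,3.75,"s10.png")
E
python3 -m crank '[[1,0,1.1,-0.4,0,0,0],[1,0,1.15,-0.3,0,0,0],[1,0,1.2,-0.18,0,0,0],[1,0,1.2,-0.06,0,0,0],[1,0,1.2,0.06,0,0,0]]'
python3 -m crank '[[1,0,1.2,0.18,0,0,0],[1,0,1.15,0.3,0,0,0],[1,0,1.1,0.4,0,0,0],[1,0,0,0,0,0,0],[1,0,0,0,0,0,0]]'
python3 - <<'E'
from h import *
a=read_camera("side");crop(a,180,170,390,330,3.75,"s11.png")
E
python3 -m crank '[[1,0,-1.1,-0.4,0,0,0],[1,0,-1.15,-0.3,0,0,0],[1,0,-1.2,-0.18,0,0,0],[1,0,-1.2,-0.06,0,0,0],[1,0,0,0,0,0,0]]'
python3 - <<'E'
from h import *
a=read_camera("side");crop(a,180,170,390,330,3.75,"s12.png")
w=read_camera("wrist");cv2.imwrite("pics/w12.png",w["color"][:,:,::-1])
b=read_camera("top");crop(b,170,150,370,300,4,"t12.png")
E
```

```text
time: 7.4
eef_pos: [0.5952, 0.0979, 0.2443]
tcp_rot: [0.195, 0.981, 0.006, 0.003]
contact_force: [3.7, 7.9, 5.0]
opening: 0.155
time: 7.9
eef_pos: [0.5807, 0.0637, 0.2339]
tcp_rot: [0.195, 0.981, 0.002, 0.001]
contact_force: [2.4, 3.3, 2.9]
opening: 0.151
time: 8.0
eef_pos: [0.5807, 0.0636, 0.2339]
tcp_rot: [0.195, 0.981, 0.002, 0.001]
contact_force: [2.9, 4.2, 2.6]
opening: 0.156
time: 8.55
eef_pos: [0.6017, 0.1148, 0.2415]
tcp_rot: [0.195, 0.981, -0.003, -0.001]
contact_force: [-0.4, -4.6, 2.6]
opening: 0.153
time: 9.05
eef_pos: [0.6162, 0.1499, 0.2322]
tcp_rot: [0.195, 0.981, 0.002, 0.0]
contact_force: [5.6, 1.7, -1.8]
opening: 0.156
time: 9.6
eef_pos: [0.5983, 0.1065, 0.2441]
tcp_rot: [0.196, 0.981, 0.003, 0.001]
contact_force: [1.7, 2.9, 4.1]
opening: 0.155
```

View pics/s10.png

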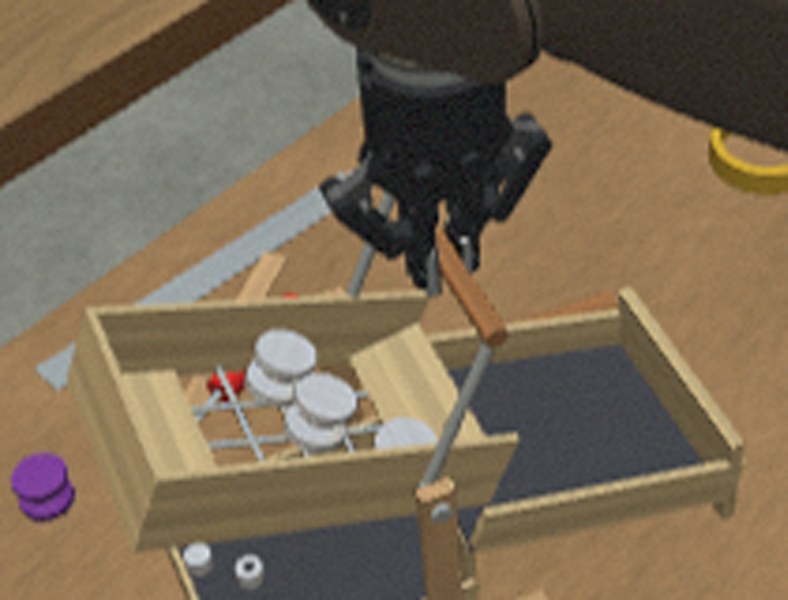

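View pics/s11.png

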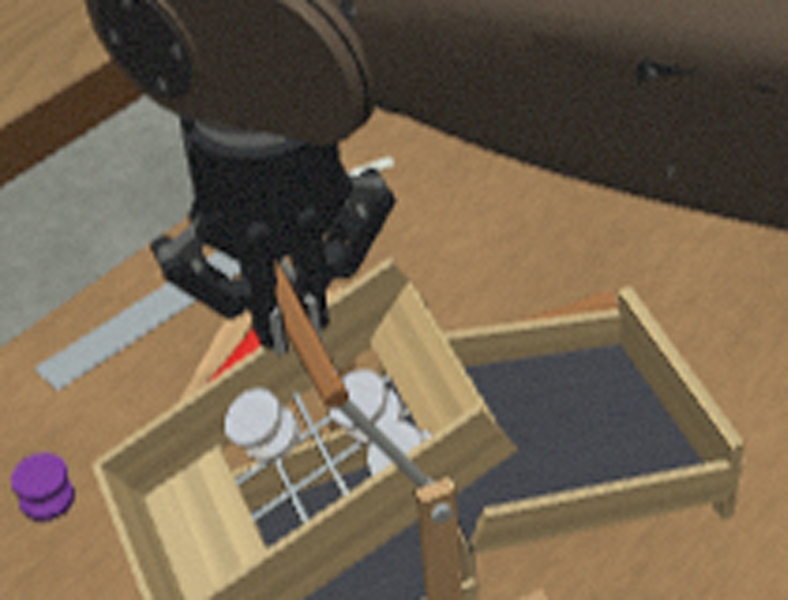

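View pics/s12.png

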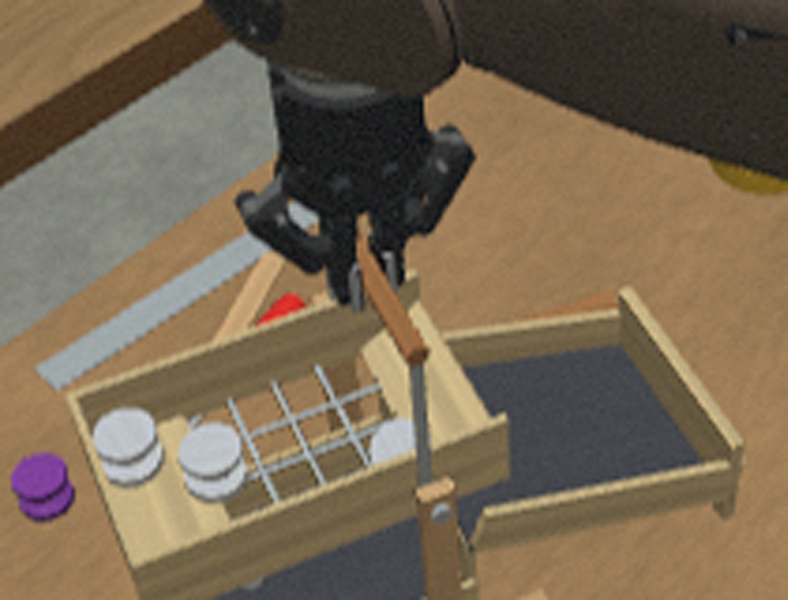

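View pics/w12.png

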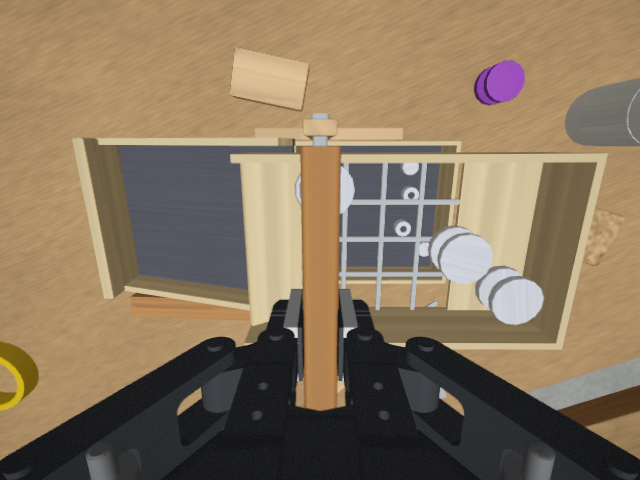

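View pics/t12.png

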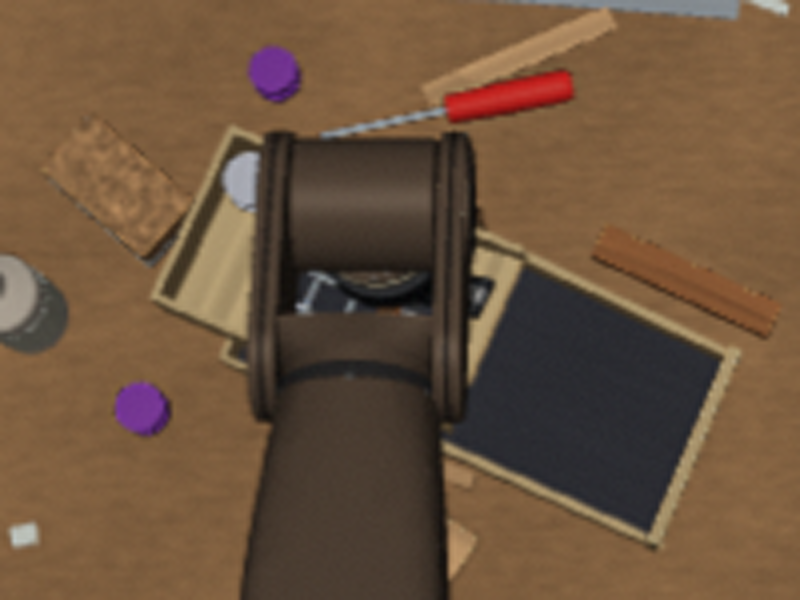

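```bash
python3 - <<'E'
from h import *
w=read_camera("wrist");crop(w,290,140,500,330,3.7,"w13.png")
for p in ((411,167),(411,193),(402,228),(424,249)):
    P=atz(w,p,.013)-np.array([.597,.1045,0]);print(p,P@[-.381,-.924,0],P@[.924,-.381,0])
print(get_state()["time"],[(np.round(d["location"]),round(d["p"],2)) for d in place_of("spacer_1","wrist")])
E
```

```text
(411, 167) -0.10388028321516984 -0.048291793439259476
(411, 193) -0.10608198429795494 -0.01942820398128776
(402, 228) -0.09862309148529794 0.02149550086922873
(424, 249) -0.12660930784346683 0.047376215306094545
9.8 [(array([399., 225.]), 0.78), (array([411., 191.]), 0.67), (array([410., 165.]), 0.54), (array([426., 247.]), 0.53)]
```

View pics/w13.png

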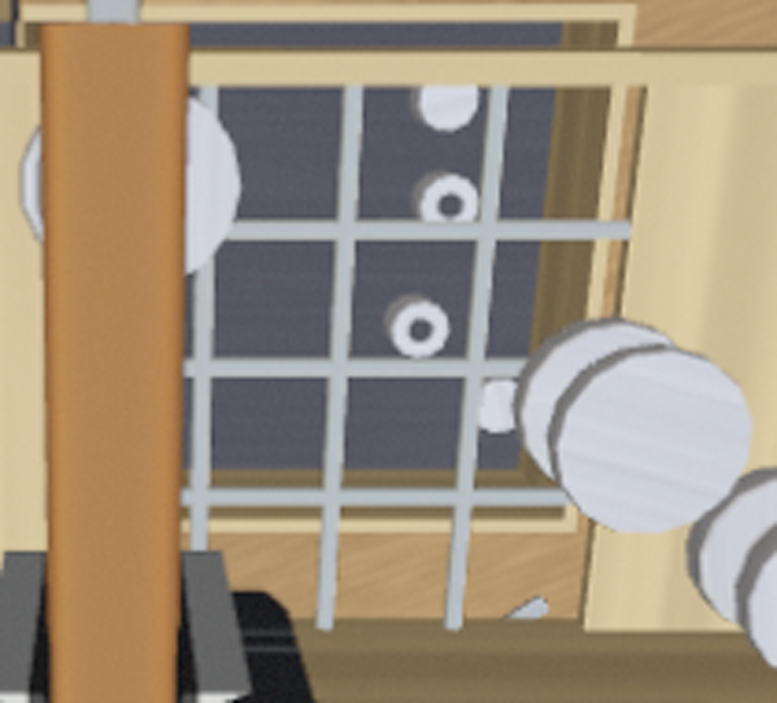

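All four spacers lie in the tray, under the wires, at stand x -0.10 to -0.13 and |y| ≤ 0.05. The knobs are in the sieve and it is level. Now tipping it over towards the lane, pausing at 0.4.

```bash
python3 -m crank '[[1,0,-1.2,0.06,0,0,0],[1,0,-1.2,0.18,0,0,0],[1,0,-1.15,0.3,0,0,0],[1,0,-1.1,0.4,0,0,0],[1,0,0,0,0,0,0]]'
python3 -m crank '[[1,0,0,0,0,0,0],[1,0,0,0,0,0,0],[1,0,-1.08,0.52,0,0,0],[1,0,-1.03,0.63,0,0,0],[1,0,-0.95,0.72,0,0,0]]'
python3 -m crank '[[1,0,-0.88,0.82,0,0,0],[1,0,-0.79,0.9,0,0,0],[1,0,0,0,0,0,0],[1,0,-0.7,0.98,0,0,0],[1,0,-0.43,0.72,0,0,0]]'
python3 -m crank '[[1,0,0,0,0,0,0],[1,0,0,0,0,0,0],[1,0,0,0,0,0,0],[1,0,0,0,0,0,0]]'
python3 - <<'E'
from h import *
a=read_camera("side");crop(a,180,170,390,330,3.75,"s14.png")
E
```

```text
time: 10.35
eef_pos: [0.5797, 0.0623, 0.233]
tcp_rot: [0.195, 0.981, 0.0, -0.0]
contact_force: [1.1, 1.7, 2.0]
opening: 0.156
time: 10.85
eef_pos: [0.5687, 0.0354, 0.2149]
tcp_rot: [0.195, 0.981, 0.002, 0.001]
contact_force: [1.2, 5.6, 3.0]
opening: 0.153
time: 11.35
eef_pos: [0.558, 0.0096, 0.1808]
tcp_rot: [0.195, 0.981, 0.002, 0.0]
contact_force: [2.5, 6.6, 3.2]
opening: 0.153
time: 11.75
eef_pos: [0.5576, 0.0088, 0.1796]
tcp_rot: [0.195, 0.981, 0.001, -0.0]
contact_force: [3.8, 2.6, -2.9]
opening: 0.156
```

View pics/s14.png

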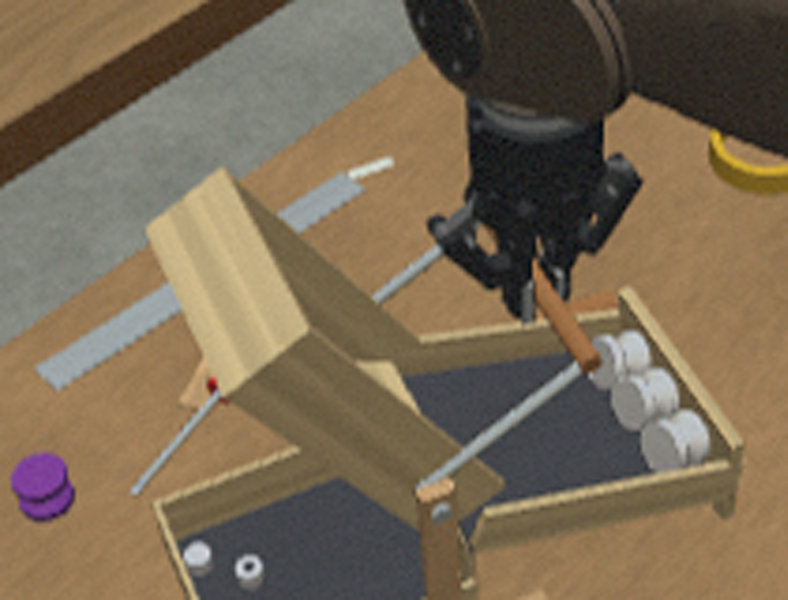

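All three knobs are at the stop, near crop (620,360), (645,397) and (675,440). Back to level along the arc.

```bash
python3 -m crank '[[1,0,0.43,-0.72,0,0,0],[1,0,0.7,-0.98,0,0,0],[1,0,0.79,-0.9,0,0,0],[1,0,0.88,-0.82,0,0,0],[1,0,0.95,-0.72,0,0,0]]'
python3 -m crank '[[1,0,1.03,-0.63,0,0,0],[1,0,1.08,-0.52,0,0,0],[1,0,1.1,-0.4,0,0,0],[1,0,1.15,-0.3,0,0,0],[1,0,1.2,-0.18,0,0,0]]'
python3 -m crank '[[1,0,1.2,-0.06,0,0,0],[1,0,0,0,0,0,0],[1,0,0,0,0,0,0]]'
python3 - <<'E'
from h import *
a=read_camera("side");crop(a,180,170,390,330,3.75,"s15.png")
w=read_camera("wrist");cv2.imwrite("pics/w15.png",w["color"][:,:,::-1])
E
```

```text
time: 12.3
eef_pos: [0.5708, 0.0407, 0.2225]
tcp_rot: [0.195, 0.981, -0.004, -0.002]
contact_force: [-3.0, -7.3, 1.7]
opening: 0.153
time: 12.8
eef_pos: [0.5925, 0.0928, 0.2434]
tcp_rot: [0.195, 0.981, -0.003, -0.001]
contact_force: [-2.7, -5.2, 6.1]
opening: 0.151
time: 13.1
eef_pos: [0.5981, 0.1061, 0.2438]
tcp_rot: [0.195, 0.981, 0.001, 0.0]
contact_force: [0.7, 0.4, 4.8]
opening: 0.154
```

View pics/s15.png

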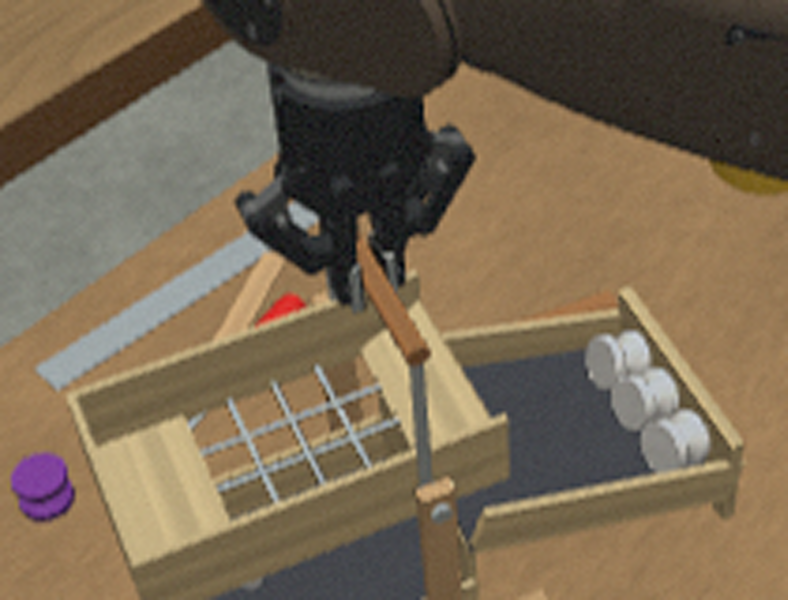

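View pics/w15.png

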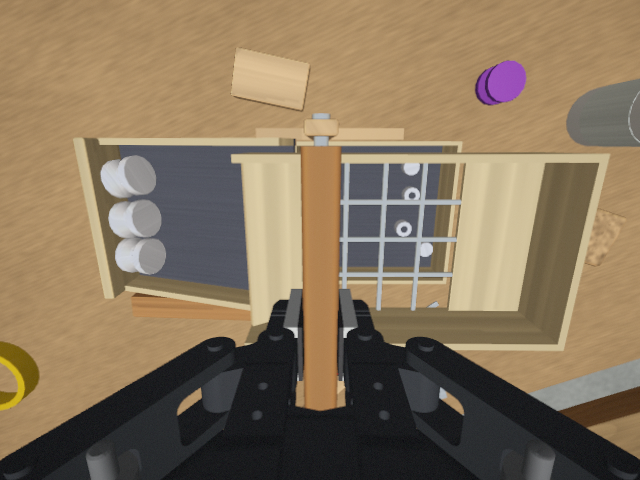

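The sieve is level and empty, with 4 spacers in the tray and 3 knobs at the stop. Release the bar and rise straight up.

```bash
python3 -m crank '[[-1,0,0,0,0,0,0],[-1,0,0,0,0,0,0],[-1,0,0,0,0,0,0],[-1,0,0,0,0,0,0],[-1,0,0,-1,0,0,0]]'
python3 -m crank '[[-1,0,0,-3,0,0,0],[-1,0,0,-4,0,0,0],[-1,0,0,-4,0,0,0],[-1,0,0,-2,0,0,0],[-1,0,0,0,0,0,0]]'
python3 - <<'E'
from h import *
a=read_camera("side");crop(a,180,170,390,330,3.75,"s16.png")
w=read_camera("wrist");cv2.imwrite("pics/w16.png",w["color"][:,:,::-1])
E
```

```text
time: 13.7
eef_pos: [0.5966, 0.105, 0.2507]
tcp_rot: [0.195, 0.981, -0.0, -0.002]
contact_force: [-0.4, 1.1, -0.0]
opening: 0.98
time: 14.2
eef_pos: [0.5991, 0.1052, 0.3886]
tcp_rot: [0.195, 0.981, 0.001, 0.005]
contact_force: [0.0, -0.3, 0.5]
opening: 1.004
```

View pics/s16.png

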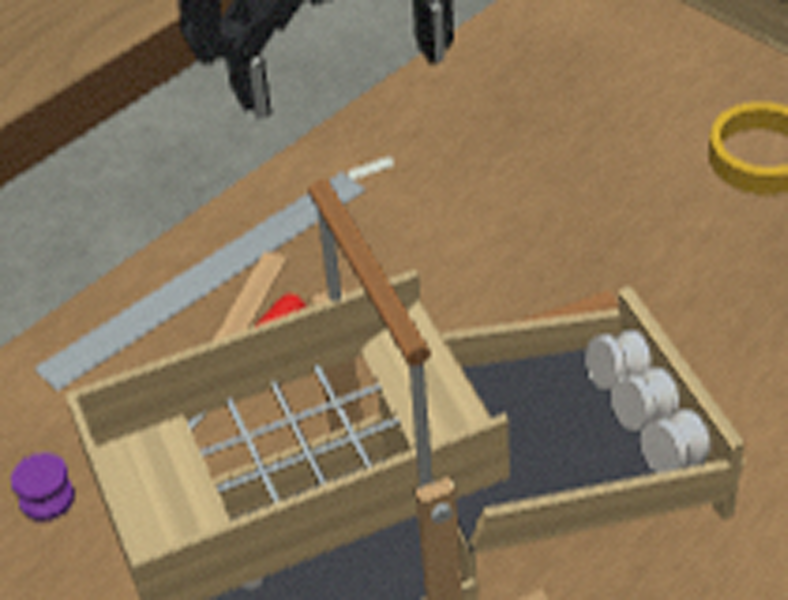

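View pics/w16.png

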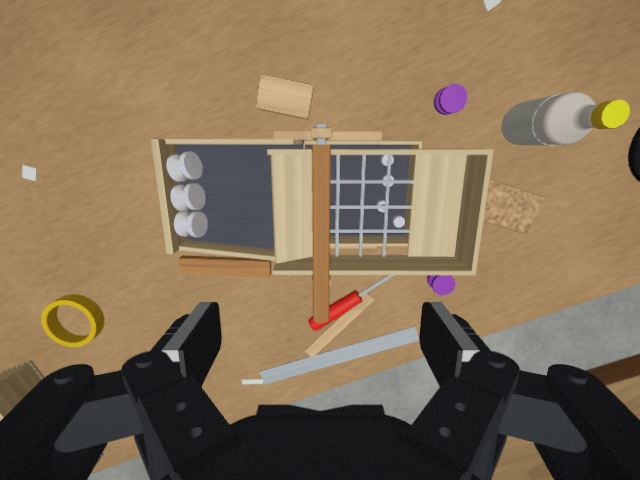

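The gripper is clear of everything. The sieve matches its starting view, with 3 knobs at the stop, 4 spacers in the tray and the bystanders where they were.

```bash
python3 -c "
from plant import *
print(sign_off(), get_state()['time'])"
```

```text
the job is handed in; nothing more can be done
the job is handed in; nothing more can be done
```

The job is done and handed in at about 14.3 s. I gripped the handle bar and rocked the sieve twice each way to about ±0.4 rad, then levelled it. I tipped it to about 1.07 rad towards the lane, levelled it again, let go and rose clear.

**Last checks:**
- **Spacers:** all four were in the catch tray, at about x -0.10 to -0.13 m and |y| up to 0.05 m in the stand's frame. I measured this just before tipping, and they looked the same in the final picture.
- **Knobs:** all three lay against the lane's stop in the final pictures.
- **Sieve:** it looked level, matching its starting view, and the bar was back within about 1 mm of where I first gripped it.
- **Bystanders:** those in view looked unmoved; I compared them by eye and did not measure them. Offcut_3 was not in the last pictures, but the arm never went near it.

**What went wrong or disagreed:**
- My first grip closed on nothing above the bar. The fingertips appear about 30 mm further back than the TCP reading and tip_extent imply. I saw this in the pictures, went about 35 mm lower and gripped again; nothing was disturbed.
- During rocking one knob stayed near the ramp while the sieve was tilted backwards, which did no harm.

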